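Flip a flanged cover onto the deburring board

ROBOT

A 7-joint arm with a two-finger parallel gripper is mounted at the origin on a cart in front of the work surface, level with it; the furniture and walls round the work are solid. World frame = base frame: x ahead of the robot, y to its left, z up, the work surface at z = 0. Lengths are in mm, angles in degrees, forces in N, time in s.
With the tool pointing down it reaches from about 350 to 900 mm from the base axis. Payload 19.9 kg.
Tool frame: the origin (TCP) lies at the very end of the fingers, on their centre line; the grasp point (between the pads) lies 19 mm behind it; z points along the fingers, y is the direction in which the jaws open and shut (so a half turn about z gives the same grasp; the last joint's range is limited). The gripper opens to 94 mm and grips with 3 to 60 N. Pads are 16 mm wide; open, the fingers measure 119 mm over their backs; the gripper's body (75 mm by 177 mm) begins 78 mm behind the grasp point.
Start: joints at [73.138, 23.915, -0.59, 92.452, 0.269, 63.638, -3.037], TCP at [156.317, -605.115, 205.425] pointing down, gripper open.
Joint ranges: [-161.28, 161.28], [-22.2, 115.67], [-73.04, 71.86], [3.21, 147.25], [-68.34, 248.33], [10.77, 114.83], [-161.83, 161.83]. Speed limits (degrees/s): [108.29, 108.29, 136.94, 136.94, 172.46, 172.46, 172.46].

INTERFACE

Orientations are given as [roll, pitch, yaw] about the fixed x, y, z axes, in that order (R = Rz(yaw) Ry(pitch) Rx(roll)).
In Python, from plant import get_state, get_image, get_calibration, hand_in, look_for gives the robot as it stands.
- The arm moves only by the tool apply_moves, never from a script. Its argument "moves" is a list of rows, each a list of 5 numbers: the shift along the tool's x, y, z in units of 0.4 m (1.0 is 0.4 m), then the turn about the tool's z in units of 30 degrees (1.0 is 30 degrees), then the closure, from 0 (fully open) to 1 (shut). In form: [[tx, ty, tz, yaw, fingers], ...]. A call has 1 to 12 rows; each row shifts and turns the commanded pose from where the row before left it, along the tool's axes as they then stand; what a row does not reach is not made up. A row lasts 1/8 s, in which the tool goes at most 62.5 mm and 10.7 degrees, less where a joint would pass 70% of its speed; a pose out of reach is approached as far as the arm can. A call with a number of a shift or a turn outside -1 to 1 is refused whole. A call with a gripper value outside its range is refused whole. The fingers move at their own pace and stop on an object; "force" is the grip in N (left out, the last holds). Time passes only in rows, so rows that do not move let the fingers close. It gives the time, the measured TCP pose, the force and the opening at its end, in the units of the state.
- get_state(): the state, without advancing time (a new reading comes with each control period).
- get_image(name): name is "scene" or "top" or "wrist"; returns (picture, depth): 384x512x3 uint8, blue, green, red; 384x512 float32, mm along the optical axis (not along the pixel's ray), 0 where there is no reading.
- get_calibration(name): a dict with "vertical_fov" (degrees; the focal length in pixels is half the picture's height over the tangent of half this angle, whatever the lens; pixels are square), "cx", "cy" (the principal point, pixels), "distortion" ([k1, k2, p1, p2, k3] as OpenCV has them; the pictures are not rectified), "cam_to_world" (4x4, takes a point from camera to world coordinates); the wrist camera has in their place "mount" (4x4, takes a point from camera to tool coordinates, whose origin is the TCP and whose axes are the flange's). Camera axes: x right, y down, z forward; pixel columns grow to the right and rows downward; lengths in mm; the calibration is good to about 2 mm. A picture is of the moment at which its call begins: read the wrist's pose just before it. get_calibration takes no time and is no camera call.
- hand_in(): hands the job in, once; it reports no verdict.
Trained networks look in the newest picture that a camera, given by its name, has taken for a name from the list of things; names that differ only in an ending like _2 or _b are one class to them, and where a whole thing is asked for, a point or a joint stands for the part that bears it (a point fixed in the world has none). Each returns a list of dicts, best first, with "p" (0 to 1); they miss things now and then, are a little off and sometimes report something else, mostly with a low value. They report only what shows in the picture. A call takes as long as a camera call. They do not tell look-alikes from the thing itself.
- look_for(camera, thing): "box" ([left, top, width, height] in pixels, round what is visible of it).
The state is a dict: "clock": time; "joint_positions": joint angles; "dq": joint speeds; "joint_torque": joint torques, N m; "ee_pos": TCP position; "eef_rot": TCP orientation; "force": force on the tool from outside, world axes, zero at the start; "ft_torque": the same for the moment, N m; "finger_gap": opening from 0.0 (shut) to 1.0 (fully open).
Only numpy, scipy, OpenCV 4.12 (cv2) and the standard library are available. Lean on these libraries where they do the work, as an engineer would, in place of code of your own. Each camera call takes 0.05 s, during which the arm holds its last target.

TASK

Push the flat square cover plate across the bench against the front edge of the deburring board, and keep pushing its near edge up and over so that it tips up on its far edge and flips over onto the board, round spigot upwards. Then push it along the board until it lies squarely against the steel back stop. Only push with the fingertips: do not lift the cover clear or carry it, and leave the other things on the bench where they are.

Things in the scene. Friction and masses are not known exactly. Their poses are not given: they have to be found in the camera images.
- cover: bare aluminium cover: square plate 80 x 80 x 10 mm, a hole near each corner, and on one side a round spigot 44 mm across, 5 mm high; 0.13 to 0.27 kg. It starts lying on its spigot, plain side up: the plate spans heights 5 to 15 mm. Origin: centre of the spigot's end face; z points from spigot to plain side (up at the start, down when flipped), x is square to an edge, roughly towards the board
- cover_center (a point): centre of the cover's plate, half-way through its 10 mm thickness (10 mm along the cover's z from its origin); axes as the cover's
- cover_edge_a (a point): middle of the cover's edge that faces the board at the start (+x side, 40 mm from the centre, mid-thickness)
- cover_edge_b (a point): middle of the cover's edge nearest the robot at the start (-x side)
- cover_edge_c (a point): middle of the cover's left edge at the start (+y side)
- cover_edge_d (a point): middle of the cover's right edge at the start (-y side)
- deburr_board: deburring board fixed to the bench: a wooden board 120 mm deep (its x) x 130 mm wide (its y) x 16 mm thick with a steel strip along its upright front edge; its x axis points away from the robot, origin at the centre of its underside. A steel back stop 14 mm deep runs along its far side and rises 14 mm above the board's top.
- front_edge (a point): middle of the top of the board's upright front face (60 mm before the board's origin, 16 mm high)
- stop_face (a point): middle of the face of the back stop that looks to the robot (46 mm behind the board's origin, 7 mm above the board's top)
- valve_body: bystander: small cast valve body standing upright, 38 x 46 x 86 mm, origin under its centre
- hex_nipple: bystander: threaded hex nipple standing upright, 27 x 31 x 37 mm, origin under its centre
- brass_plug: bystander: round brass plug with a square head, 25 x 25 x 23 mm, origin under its centre
- spanner: bystander: double open spanner lying flat, 150 mm long (its y), 30 mm wide, 6 mm high
- key_for_chuck: bystander: T-shaped chuck key lying flat, 55 x 48 x 15 mm
- scraper: bystander: deburring scraper with a black handle lying flat, 195 mm long (its y), 24 mm wide, 16 mm high
- hanging_cable (a point): a point on a fixed black cable that hangs left of the bench, sloping from high near the robot to low at the far left corner; an arm that comes in from the left must pass above it
Things that resemble listed ones, but are neither listed nor needed, are in the scene too. Of the things that look like the cover, the larger one is meant.

How it is judged:
By the outcome, as a careful person would: the job done as asked, in the order asked, and still so for the second after the job is handed in, with the robot touching nothing.
It also fails if it takes over 61 s, if anything falls off the work surface, if the arm or the gripper's body presses on something with over 40 N, if the wrist force passes 120 N, or if a joint passes its speed limit or range.

## Working session

There is one attempt and no reset: what is moved stays moved. The work goes in short steps, Python scripts to look and compute and a tool call to move; the robot and the scene stay as the last step left them, time stands still between calls to the robot, and variables do not carry over. Pictures are saved under pics/ and viewed, and the job is handed in when it is done.

Besides the shell and the picture viewer there is one more tool, called after "Request:" as name(argument=value, ...), one argument or row to a line, values as JSON. apply_moves: Moves the arm, as the interface text tells. Shifts and turns lie within -1 to 1; 1 stands for 0.4 m of shift or 30 degrees of turn. Its arguments: {"type":"object","properties":{"moves":{"type":"array","items":{"type":"array","items":{"type":"number"}}},"force":{"type":"number"}},"required":["moves"]}

```bash
ls; mkdir -p pics; cat > h.py <<'E'
import numpy as np, cv2
from plant import get_state,get_image,get_calibration,hand_in,look_for
from scipy.spatial.transform import Rotation as R
def K(c):
    f=192/np.tan(np.radians(c["vertical_fov"]/2)); return np.array([[f,0,c["cx"]],[0,f,c["cy"]],[0,0,1.]])
def T(name,st=None):
    c=get_calibration(name)
    if name!="wrist": return np.array(c["cam_to_world"])
    st=st or get_state(); M=np.eye(4); M[:3,:3]=R.from_euler('xyz',st["eef_rot"],degrees=True).as_matrix(); M[:3,3]=st["ee_pos"]
    return M@np.array(c["mount"])
def cloud(name,depth,Tm):
    c=get_calibration(name); k=K(c)
    v,u=np.mgrid[0:384,0:512]; p=np.stack([u.ravel(),v.ravel()],1).astype(np.float64)[:,None]
    n=cv2.undistortPoints(p,k,np.array(c["distortion"]))[:,0]
    z=depth.ravel(); P=np.c_[n[:,0]*z,n[:,1]*z,z]
    W=P@Tm[:3,:3].T+Tm[:3,3]; W[z<=0]=np.nan
    return W.reshape(384,512,3)
def onplane(name,uv,Z,Tm):
    c=get_calibration(name)
    n=cv2.undistortPoints(np.array(uv,float).reshape(-1,1,2),K(c),np.array(c["distortion"]))[:,0]
    d=np.c_[n,np.ones(len(n))]@Tm[:3,:3].T; o=Tm[:3,3]
    return o+d*((Z-o[2])/d[:,2])[:,None]
E
python3 - <<'E'
from h import *
st=get_state();print(st)
for n in ["scene","top"]:
    im,d=get_image(n); cv2.imwrite(f"pics/{n}0.png",im); np.save(f"pics/{n}0.npy",cloud(n,d,T(n)))
    print(n,T(n)[:3,3])
    for t in ["cover","deburr_board","valve_body","hex_nipple","brass_plug","spanner","key_for_chuck","scraper"]:
        print(n,t,[(np.round(x["box"]),round(x["p"],2)) for x in look_for(n,t)][:3])
print(np.round(get_calibration("wrist")["mount"],2))
E
```

```text
pics
{'clock': 0.0, 'joint_positions': array([73.13745731, 23.94825053, -0.58816725, 92.48284292,  0.26926534,
       63.63757503, -3.03668924]), 'dq': array([ 0.09419389, -0.05183427, -0.05705591, -0.06824917, -0.04281608,
        0.10588387, -0.03871046]), 'joint_torque': array([ 9.84657199e-04, -8.51244664e+01,  6.39627445e-01, -4.25983822e+01,
       -4.87066037e-02,  1.87573757e-02,  2.59723010e-04]), 'ee_pos': array([ 156.20557694, -604.80236982,  204.8428244 ]), 'eef_rot': array([-1.79932919e+02,  5.94352156e-03,  1.44832427e+01]), 'force': array([0.11759055, 0.07486136, 0.95310061]), 'ft_torque': array([-0.01272721,  0.01787688, -0.04717208]), 'finger_gap': 0.9988968514739884}
scene [-287.87856888  571.1604746  1163.33226642]
scene cover [(array([245., 229.,  33.,  27.]), 0.87), (array([290., 228.,  22.,  14.]), 0.51)]
scene deburr_board [(array([208., 199.,  47.,  39.]), 0.76)]
scene valve_body [(array([218., 242.,   7.,  20.]), 0.82)]
scene hex_nipple []
scene brass_plug [(array([293., 202.,   8.,  10.]), 0.54)]
scene spanner [(array([310., 211.,  31.,  22.]), 0.59)]
scene key_for_chuck []
scene scraper [(array([348., 197.,  33.,  33.]), 0.61)]
top [ 316.65551777  -51.67347736 1827.27737759]
top cover [(array([270., 217.,  16.,  13.]), 0.7), (array([233., 204.,  22.,  17.]), 0.58)]
top deburr_board [(array([224., 164.,  35.,  29.]), 0.67)]
top valve_body [(array([206., 207.,  15.,   9.]), 0.61)]
top hex_nipple []
top brass_plug []
top spanner []
top key_for_chuck [(array([213., 231.,   8.,  14.]), 0.43), (array([239., 200.,  14.,  21.]), 0.38)]
top scraper [(array([320., 224.,  44.,  15.]), 0.5)]
[[  -0.     -0.97   -0.23   68.07]
 [   1.     -0.     -0.      0.39]
 [  -0.     -0.23    0.97 -179.44]
 [   0.      0.      0.      1.  ]]
```

```bash
python3 - <<'E'
from h import *
a=cv2.imread("pics/scene0.png")[170:290,180:400]; cv2.imwrite("pics/s0c.png",cv2.resize(a,None,fx=3.6,fy=3.6,interpolation=cv2.INTER_CUBIC))
a=cv2.imread("pics/top0.png")[140:270,180:380]; cv2.imwrite("pics/t0c.png",cv2.resize(a,None,fx=4,fy=4,interpolation=cv2.INTER_CUBIC))
for n,bs in {"top":[[270,217,16,13],[233,204,22,17],[224,164,35,29],[206,207,15,9],[213,231,8,14],[320,224,44,15]],"scene":[[245,229,33,27],[290,228,22,14],[208,199,47,39]]}.items():
    W=np.load(f"pics/{n}0.npy")
    for b in bs: print(n,b,np.round(W[b[1]+b[3]//2,b[0]+b[2]//2]))
E
```

```text
top [270, 217, 16, 13] [ 457. -179.   10.]
top [233, 204, 22, 17] [506. -39.  11.]
top [224, 164, 35, 29] [649. -29.  15.]
top [206, 207, 15, 9] [508.  86.  61.]
top [213, 231, 8, 14] [401.  75.   8.]
top [320, 224, 44, 15] [ 418. -442.    7.]
scene [245, 229, 33, 27] [502. -42.  19.]
scene [290, 228, 22, 14] [ 458. -176.    8.]
scene [208, 199, 47, 39] [651. -23.  15.]
```

View pics/s0c.png

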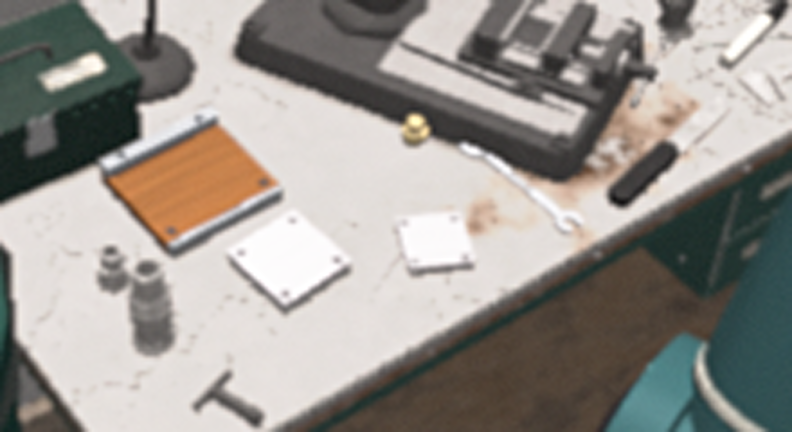

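View pics/t0c.png

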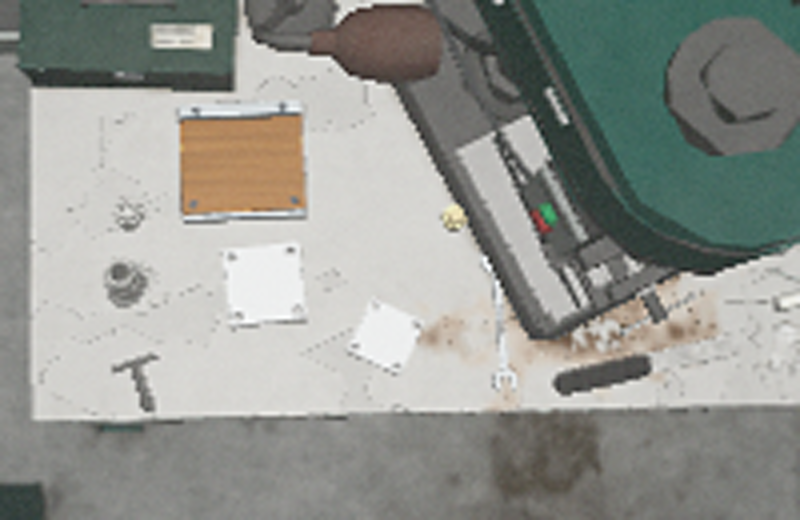

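View pics/scene0.png

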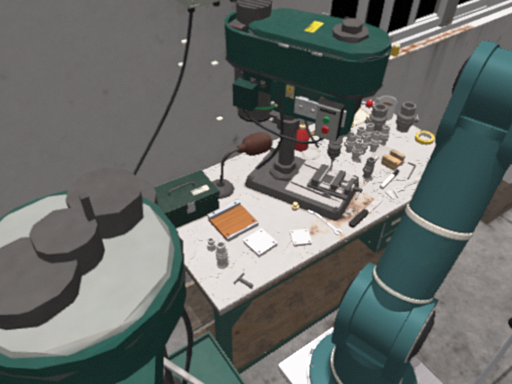

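View pics/top0.png

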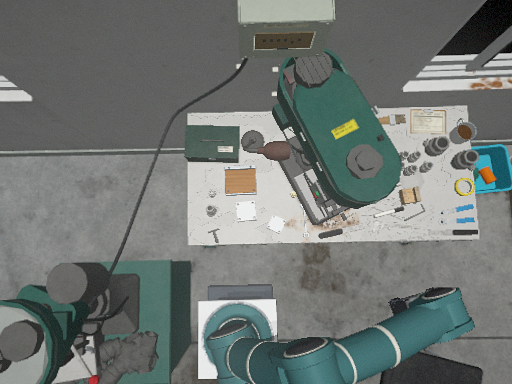

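Request:
apply_moves(
  moves=[
    [0, 0, -0.06, 0.241, 0],
    [0, 0, -0.06, 0.241, 0],
    [0.065, -0.119, -0.01, 0, 0],
    [0.065, -0.119, -0.01, 0, 0],
    [0.065, -0.119, -0.01, 0, 0],
    [0.065, -0.119, -0.01, 0, 0],
    [0.065, -0.119, -0.01, 0, 0],
    [0.065, -0.119, -0.01, 0, 0],
    [0.065, -0.119, -0.01, 0, 0],
    [0.065, -0.119, -0.01, 0, 0],
    [0.065, -0.119, -0.01, 0, 0],
    [0.065, -0.119, -0.01, 0, 0],
  ],
)

```text
clock: 2.4
ee_pos: [416.7, -127.4, 293.9]
eef_rot: [180.0, -0.0, 0.0]
force: [1.6, -0.6, -0.2]
finger_gap: 0.999
```

Request:
apply_moves(
  moves=[
    [0.065, -0.115, -0.04, 0, 0.5],
    [0.065, -0.115, -0.04, 0, 0.5],
    [0, 0, 0, 0, 0.5],
    [0, 0, 0, 0, 0.5],
  ],
)

```text
clock: 2.9
ee_pos: [467.8, -37.5, 325.2]
eef_rot: [180.0, 0.0, 0.0]
force: [-0.3, -0.5, -0.7]
finger_gap: 0.615
```

```bash
python3 - <<'E'
from h import *
st=get_state();print(st["ee_pos"],st["eef_rot"],st["finger_gap"],st["joint_positions"])
Tm=T("wrist",st); im,d=get_image("wrist"); cv2.imwrite("pics/w1.png",im); np.savez("pics/w1.npz",W=cloud("wrist",d,Tm),Tm=Tm)
print(get_calibration("wrist")["vertical_fov"])
E
```

```text
[467.80151445 -37.51422576 325.1952176 ] [1.79996506e+02 2.87428592e-02 7.23570246e-03] 0.6151459968380307 [ 29.95115806   3.16184177 -30.18011641 103.43998138   1.65766315
  73.86123539 -90.64549219]
69.05082726710448
```

View pics/w1.png

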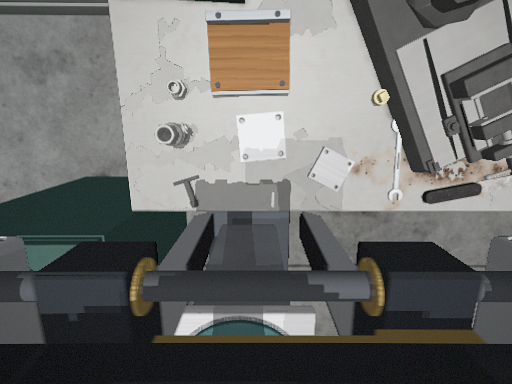

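```bash
cat >> h.py <<'E'
def ortho(im,name,Tm,Z,x0,x1,y0,y1,s=4):
    # image: row0 = x1 (far), col0 = y1 (left); s px per mm
    c=get_calibration(name)
    xs=x1-np.arange(int((x1-x0)*s))/s; ys=y1-np.arange(int((y1-y0)*s))/s
    X,Y=np.meshgrid(xs,ys,indexing='ij'); P=np.stack([X.ravel(),Y.ravel(),np.full(X.size,Z,float)],1)
    Ti=np.linalg.inv(Tm); uv,_=cv2.projectPoints(P,cv2.Rodrigues(Ti[:3,:3])[0],Ti[:3,3],K(c),np.array(c["distortion"]))
    m=uv[:,0].reshape(X.shape+(2,)).astype(np.float32)
    return cv2.remap(im,m[...,0],m[...,1],cv2.INTER_CUBIC)
E
python3 - <<'E'
from h import *
q=np.load("pics/w1.npz");Tm=q["Tm"];im=cv2.imread("pics/w1.png")
o=ortho(im,"wrist",Tm,15,440,740,-140,80,2.7);cv2.imwrite("pics/o1.png",o[:, :])
W=q["W"]
for u,v in [(250,60),(260,140),(255,105),(176,130),(177,88),(330,165),(380,97),(190,190),(250,14)]: print((u,v),np.round(W[v,u],1))
E
```

```text
(250, 60) [634.8 -26.9  15.7]
(260, 140) [507.3 -43.4  15.4]
(255, 105) [ 5.661e+02 -3.480e+01 -3.000e-01]
(176, 130) [525.4  87.   63.2]
(177, 88) [589.5  88.   38.1]
(330, 165) [ 463.1 -167.8   12. ]
(380, 97) [ 577.  -240.5   21.5]
(190, 190) [417.4  83.8  10.5]
(250, 14) [695.9 -27.7  30.4]
```

View pics/o1.png

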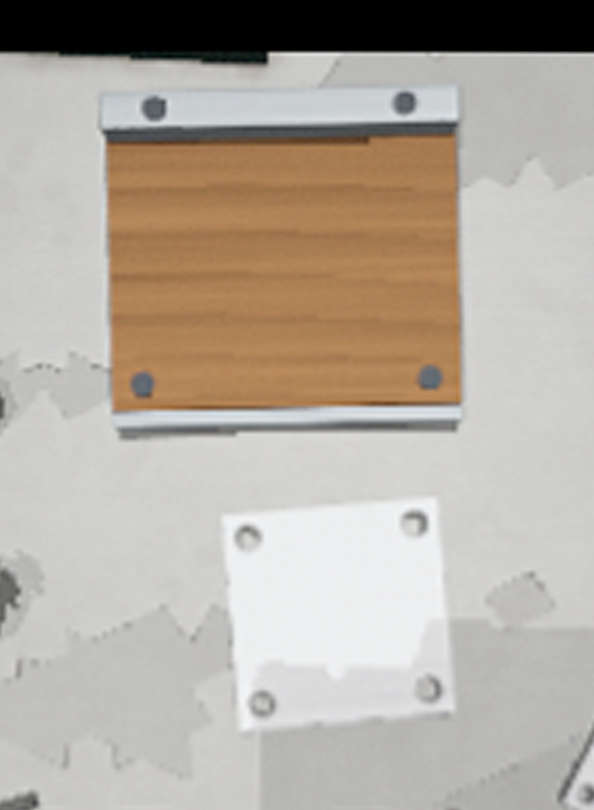

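Request:
apply_moves(
  moves=[
    [0.038, 0.062, 0.1, 0, 1],
    [0.038, 0.062, 0.1, 0, 1],
    [0.038, 0.062, 0.12, 0, 1],
    [0, 0, 0.12, -0.033, 1],
    [0, 0, 0.12, 0, 1],
    [0, 0, 0.06, 0, 1],
    [0, 0, 0.03, 0, 1],
    [0, 0, 0, 0, 1],
  ],
)

```text
clock: 3.95
ee_pos: [513.3, -111.9, 65.3]
eef_rot: [180.0, 0.0, 1.0]
force: [1.4, -0.0, -0.2]
finger_gap: 0.002
```

```bash
python3 - <<'E'
from h import *
st=get_state();print(st["ee_pos"],st["eef_rot"],st["finger_gap"],st["force"])
Tm=T("wrist",st); im,d=get_image("wrist"); cv2.imwrite("pics/w2.png",im)
E
```

```text
[ 513.31838228 -111.90479216   65.32126672] [1.79999968e+02 4.74908160e-02 9.70434827e-01] 0.002104845404276039 [ 1.37619469 -0.03089717 -0.20943007]
```

View pics/w2.png

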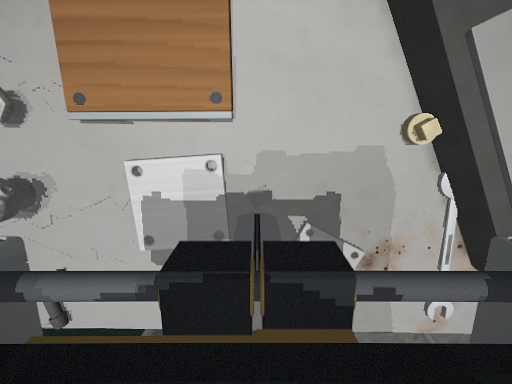

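Request:
apply_moves(
  moves=[
    [0, 0, 0.075, 0, 1],
    [0, 0, 0.06, 0, 1],
    [0, 0, 0.015, 0, 1],
    [0, 0, 0, 0, 1],
    [0, -0.02, 0, 0, 1],
    [0, -0.02, 0, 0, 1],
    [0, -0.02, 0, 0, 1],
    [0, -0.02, 0, 0, 1],
    [0, 0, 0, 0, 1],
  ],
)

```text
clock: 5.12
ee_pos: [513.3, -78.5, 5.6]
eef_rot: [-180.0, -0.0, 1.1]
force: [1.0, -0.6, 0.0]
finger_gap: 0.006
```

```bash
python3 - <<'E'
from h import *
st=get_state();print(st["ee_pos"],st["eef_rot"],st["finger_gap"],st["force"])
Tm=T("wrist",st); im,d=get_image("wrist"); cv2.imwrite("pics/w3.png",im)
E
```

```text
[513.2900518  -78.53018479   5.60635484] [-1.79985509e+02 -1.55182692e-02  1.07514281e+00] 0.005514660453995679 [ 1.03691839 -0.56582063  0.04847876]
```

View pics/w3.png

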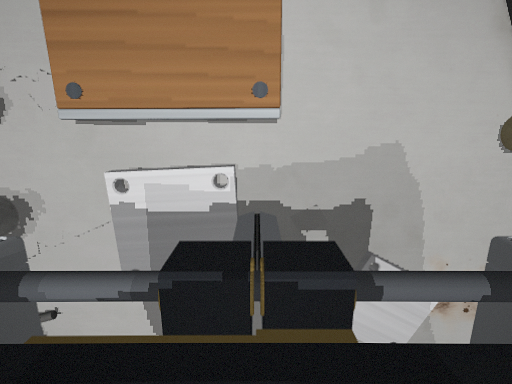

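```bash
python3 - <<'E'
from h import *
st=get_state();Tm=T("wrist",st);im=cv2.imread("pics/w3.png")
o=ortho(im,"wrist",Tm,15,450,650,-120,60,4);o=cv2.resize(o,None,fx=.75,fy=.75);cv2.imwrite("pics/o3.png",o)
E
```

```text
(no output)
```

View pics/o3.png

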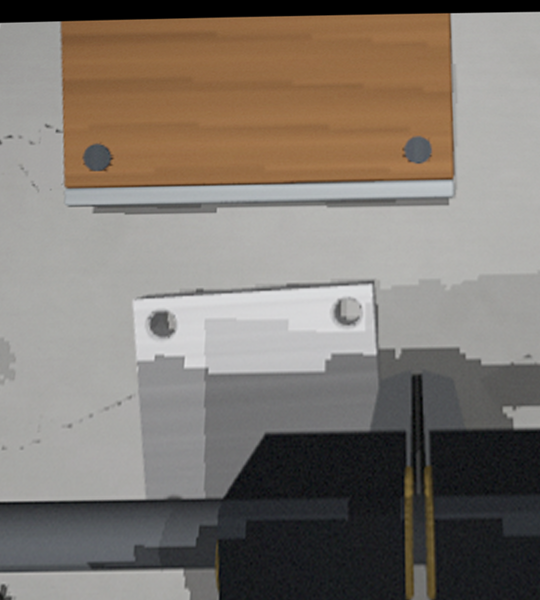

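Request:
apply_moves(
  moves=[
    [0, 0.01, 0, 0, 1],
    [-0.02, 0.01, -0.06, 0, 0.574],
    [-0.05, -0.02, -0.06, 0, 0.574],
    [-0.08, -0.08, 0, 0, 0.574],
    [-0.01, -0.052, 0, 0, 0.574],
    [0, 0, 0.07, 0, 0.574],
    [0, 0, 0.05, 0, 0.574],
    [0, 0, 0.008, 0, 0.574],
    [0, 0, 0, 0, 0.574],
  ],
)

```text
clock: 6.3
ee_pos: [448.3, -27.8, 2.5]
eef_rot: [-180.0, 0.0, 1.0]
force: [-0.3, -0.7, 0.4]
finger_gap: 0.427
```

```bash
python3 - <<'E'
from h import *
st=get_state();print(st["ee_pos"],st["eef_rot"],st["finger_gap"],st["force"])
Tm=T("wrist",st); im,d=get_image("wrist"); cv2.imwrite("pics/w4.png",im)
E
```

```text
[448.29111054 -27.80499915   2.51090872] [-1.79990420e+02  1.04878020e-02  1.00409531e+00] 0.42672673063612576 [-0.32163414 -0.73053348  0.39438573]
```

View pics/w4.png

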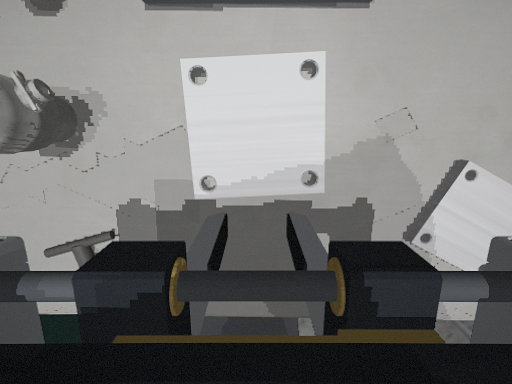

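Request:
apply_moves(
  moves=[
    [0.03, 0, 0, 0, 0.574],
    [0.02, 0, 0, 0, 0.574],
    [0.02, 0, 0, 0, 0.574],
    [0.02, 0, 0, 0, 0.574],
    [0.015, 0, 0, 0, 0.574],
    [0.005, 0, 0, 0, 0.574],
    [0, 0, 0, 0, 0.574],
  ],
)

```text
clock: 7.22
ee_pos: [492.2, -26.9, 2.2]
eef_rot: [-180.0, -0.0, 1.0]
force: [-0.5, -0.2, 0.3]
finger_gap: 0.424
```

```bash
python3 - <<'E'
from h import *
st=get_state();print(st["ee_pos"],st["eef_rot"],st["finger_gap"],st["force"])
Tm=T("wrist",st); im,d=get_image("wrist"); cv2.imwrite("pics/w5.png",im)
o=ortho(im,"wrist",Tm,15,460,660,-120,60,3);cv2.imwrite("pics/o5.png",o)
E
```

```text
[492.23176249 -26.88257564   2.19330516] [-1.79992173e+02 -9.36852732e-04  1.01709328e+00] 0.42395602684992867 [-0.5191212  -0.18859633  0.26633162]
```

View pics/o5.png

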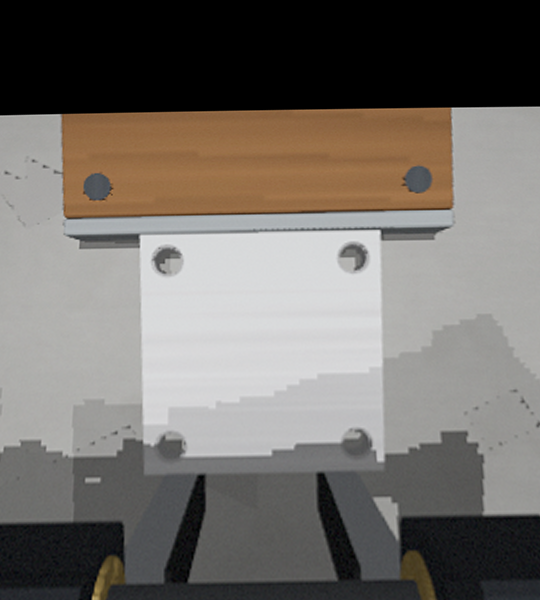

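Request:
apply_moves(
  moves=[
    [0.005, 0, 0, 0, 0.574],
    [0, 0, 0, 0, 0.574],
  ],
)

```text
clock: 7.52
ee_pos: [492.5, -26.9, 1.9]
eef_rot: [180.0, 0.2, 1.0]
force: [-11.2, -0.4, 5.9]
finger_gap: 0.426
```

Request:
apply_moves(
  moves=[
    [0.005, 0, 0, 0, 0.574],
    [0, 0, 0, 0, 0.574],
  ],
)

```text
clock: 7.78
ee_pos: [492.5, -27.0, 1.5]
eef_rot: [180.0, 0.4, 1.0]
force: [-21.4, 0.5, 13.4]
finger_gap: 0.428
```

Request:
apply_moves(
  moves=[
    [0, 0, -0.005, 0, 0.574],
    [0, 0, -0.005, 0, 0.574],
    [0, 0, -0.01, 0, 0.574],
    [0, 0, 0, 0, 0.574],
  ],
)

```text
clock: 8.28
ee_pos: [492.5, -27.0, 9.2]
eef_rot: [180.0, 0.4, 1.0]
force: [-15.6, 1.1, -1.6]
finger_gap: 0.424
```

```bash
python3 - <<'E'
from h import *
st=get_state();print(st["ee_pos"],st["eef_rot"],st["finger_gap"],st["force"])
Tm=T("wrist",st); im,d=get_image("wrist"); cv2.imwrite("pics/w6.png",im)
W=cloud("wrist",d,Tm)
m=(abs(W[...,1]+27)<25)&(W[...,0]>490)&(W[...,0]<600)
p=W[m]; b=np.digitize(p[:,0],np.arange(490,600,10))
for i in range(1,12): 
    q=p[b==i]
    if len(q): print(480+10*i, np.round(np.percentile(q[:,2],[10,50,90]),1),len(q))
E
```

```text
[492.50571324 -26.98527919   9.19732918] [179.97582245   0.39585389   1.02812243] 0.4242018908693347 [-15.5999493    1.08685179  -1.64042673]
490 [ -0.2  58.1 109. ] 1619
500 [ 21.8  63.9 119.2] 2905
510 [123.3 140.7 146.5] 15924
520 [ 20.6 122.6 130. ] 7327
530 [18.8 19.7 20.6] 1352
540 [18.1 18.9 19.8] 1394
550 [17.3 18.2 19.1] 1430
560 [16.4 17.3 18.3] 1461
570 [15.6 16.5 17.4] 1518
580 [15.1 16.  16.9] 1604
590 [15.3 16.2 17.1] 1686
```

View pics/w6.png

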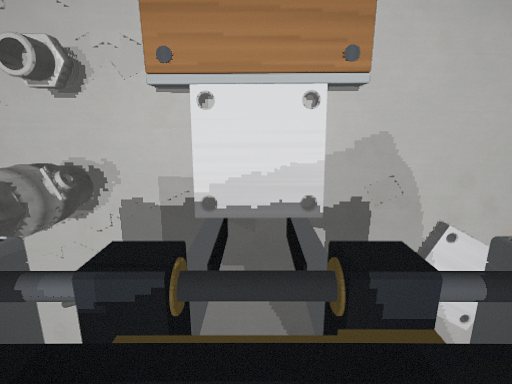

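Request:
apply_moves(
  moves=[
    [0, 0, -0.011, 0, 0.574],
    [0, 0, -0.011, 0, 0.574],
    [0, 0, -0.011, 0, 0.574],
    [0, 0, -0.011, 0, 0.574],
    [0.005, 0, -0.01, 0, 0.574],
    [0, 0, 0, 0, 0.574],
  ],
)

```text
clock: 9.07
ee_pos: [495.2, -26.8, 31.1]
eef_rot: [180.0, 0.3, 1.0]
force: [-15.9, 0.7, 2.4]
finger_gap: 0.426
```

```bash
cat > prof.py <<'E'
import sys
from h import *
n=sys.argv[1]
st=get_state();print(np.round(st["ee_pos"],1),np.round(st["eef_rot"],2),st["finger_gap"],np.round(st["force"],1),st["clock"])
Tm=T("wrist",st); im,d=get_image("wrist"); cv2.imwrite(f"pics/{n}.png",im)
W=cloud("wrist",d,Tm); np.savez(f"pics/{n}.npz",W=W,Tm=Tm)
m=(abs(W[...,1]+27)<25)&(W[...,0]>490)&(W[...,0]<720)&(W[...,2]<st["ee_pos"][2]+75)
p=W[m]; b=np.digitize(p[:,0],np.arange(490,720,10))
for i in range(1,24): 
    q=p[b==i]
    if len(q): print(480+10*i, np.round(np.percentile(q[:,2],[10,50,90]),1),len(q))
E
python3 prof.py w7
```

```text
[495.2 -26.8  31.1] [179.98   0.33   1.03] 0.4264788011147475 [-15.9   0.7   2.4] 9.075
490 [-0.3 49.9 83.6] 707
500 [ 43.2  76.6 100.6] 1697
510 [39.8 41.4 43.2] 1345
520 [36.  37.7 39.5] 1322
530 [32.2 34.  35.6] 1290
540 [28.5 30.2 31.8] 1269
550 [24.7 26.4 28.1] 1238
560 [20.9 22.6 24.3] 1201
570 [17.2 18.9 20.6] 1185
580 [15.1 16.1 17.1] 1210
590 [15.3 16.2 17.1] 1284
600 [15.3 16.2 17.1] 1340
610 [15.3 16.3 17.1] 1373
620 [15.4 16.3 17.2] 1462
630 [15.4 16.3 17.2] 975
```

View pics/w7.png

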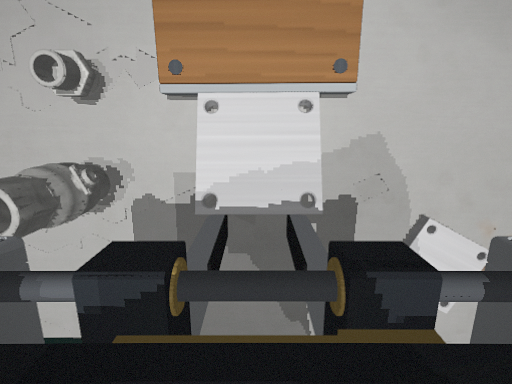

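Request:
apply_moves(
  moves=[
    [0.005, 0, -0.0125, 0, 0.574],
    [0.005, 0, -0.0125, 0, 0.574],
    [0.008, 0, -0.0125, 0, 0.574],
    [0.008, 0, -0.0125, 0, 0.574],
    [0.01, 0, -0.011, 0, 0.574],
    [0, 0, 0, 0, 0.574],
  ],
)

```text
clock: 9.88
ee_pos: [511.0, -26.6, 56.2]
eef_rot: [180.0, 0.2, 1.0]
force: [-12.1, 0.2, 9.4]
finger_gap: 0.425
```

```bash
python3 prof.py w8
```

```text
[511.  -26.6  56.2] [179.98   0.18   1.01] 0.425026286291727 [-12.1   0.2   9.4] 9.875
490 [-0.9 -0.   0.8] 591
500 [  0.2  80.4 104.4] 289
510 [ 68.6 100.2 121.5] 672
520 [ 59.5  68.3 122.9] 2069
530 [51.3 55.5 59.6] 1368
540 [41.5 45.7 49.5] 1210
550 [31.4 35.5 39.5] 1095
560 [21.4 25.5 29.6] 980
570 [11.6 15.6 19.4] 877
580 [ 8.3 15.5 16.8] 893
590 [15.2 16.1 17.1] 934
600 [15.3 16.2 16.9] 956
610 [15.2 16.2 17.1] 992
620 [15.2 16.2 17.1] 1039
630 [15.3 16.2 17.1] 1080
640 [15.4 16.3 17.2] 1114
650 [15.3 16.3 17.2] 1165
660 [15.2 16.2 17. ] 222
```

View pics/w8.png

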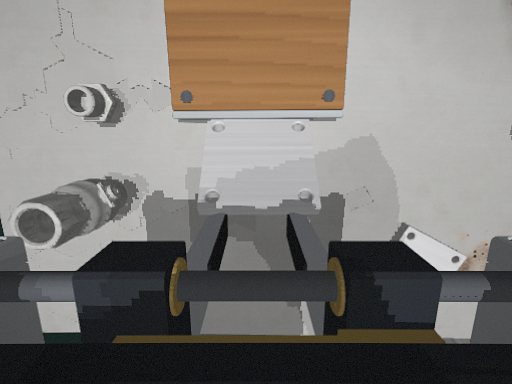

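Request:
apply_moves(
  moves=[
    [0.008, 0, 0.004, 0, 0.574],
    [0.01, 0, 0.003, 0, 0.574],
    [0.01, 0, 0, 0, 0.574],
    [0.01, 0, 0, 0, 0.574],
    [0, 0, 0, 0, 0.574],
  ],
)

```text
clock: 10.55
ee_pos: [528.2, -26.3, 53.5]
eef_rot: [-180.0, -0.0, 1.0]
force: [-0.8, -1.5, -1.1]
finger_gap: 0.426
```

```bash
python3 prof.py w9
```

```text
[528.2 -26.3  53.5] [-1.7999e+02 -2.0000e-02  1.0100e+00] 0.42572846702926515 [-0.8 -1.5 -1.1] 10.55
490 [-0.9 -0.   0.9] 584
500 [-0.8  0.1  0.9] 585
510 [-0.5  0.3  1.3] 191
520 [ 61.3  87.5 106.2] 363
530 [ 72.1 102.6 123.2] 1638
540 [72.3 74.2 75.9] 1356
550 [53.8 62.3 69.9] 1810
560 [33.5 42.  49.7] 1379
570 [13.2 21.7 29.4] 1054
580 [ 7.3 15.6 16.7] 821
590 [15.2 16.1 17. ] 900
600 [15.3 16.2 17. ] 930
610 [15.2 16.1 17. ] 964
620 [15.3 16.2 17. ] 994
630 [15.3 16.2 17.1] 1029
640 [15.3 16.2 17.1] 1062
650 [15.3 16.2 17.1] 1106
660 [15.3 16.2 17.1] 1165
670 [15.3 16.2 17.2] 1003
```

View pics/w9.png

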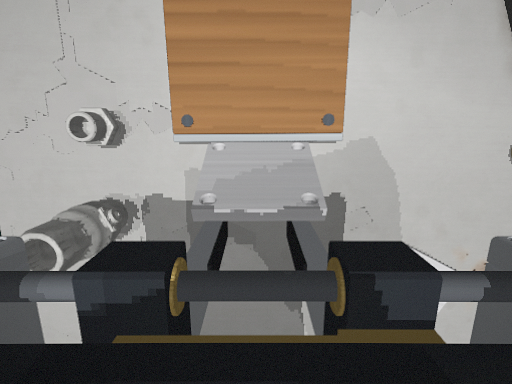

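Request:
apply_moves(
  moves=[
    [0.008, 0, -0.01, 0, 0.574],
    [0.012, 0, -0.01, 0, 0.574],
    [0.014, 0, -0.005, 0, 0.574],
    [0.014, 0, 0, 0, 0.574],
    [0.014, 0, 0, 0, 0.574],
    [0, 0, 0, 0, 0.574],
  ],
)

```text
clock: 11.35
ee_pos: [552.9, -25.8, 63.3]
eef_rot: [-180.0, 0.0, 1.0]
force: [0.5, -0.1, 0.1]
finger_gap: 0.424
```

```bash
python3 prof.py w10
```

```text
[552.9 -25.8  63.3] [-179.99    0.      1.02] 0.42416105171156976 [ 0.5 -0.1  0.1] 11.35
490 [-0.8  0.1  1. ] 510
500 [-0.8  0.   0.8] 513
510 [-0.6  0.3  1. ] 538
520 [-0.5  0.3  1.1] 542
530 [-0.6  0.3  1.1] 394
540 [ 71.5  93.7 117. ] 150
550 [ 75.  103.8 123.3] 523
560 [ 79.4  97.8 132.3] 1911
570 [40.  67.7 80.6] 2372
580 [14.6 16.4 27.3] 953
590 [15.3 16.1 16.9] 754
600 [15.3 16.1 17. ] 786
610 [15.3 16.2 17. ] 810
620 [15.3 16.2 17. ] 840
630 [15.3 16.2 17.1] 862
640 [15.3 16.2 17.1] 894
650 [15.2 16.2 17.1] 923
660 [15.4 16.2 17.1] 956
670 [15.3 16.3 17.1] 986
680 [15.6 16.9 29.5] 1532
690 [29.4 30.3 31.2] 1231
700 [29.3 30.2 31. ] 185
```

View pics/w10.png

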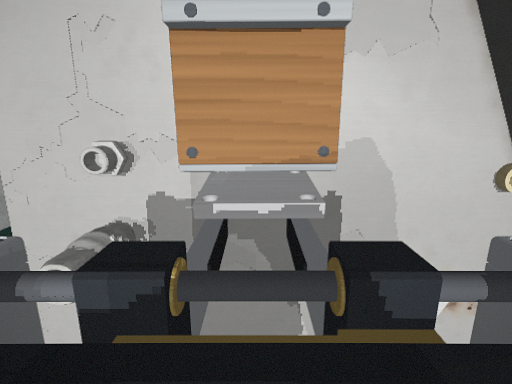

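Request:
apply_moves(
  moves=[
    [0.012, 0, 0, 0, 0.574],
    [0.012, 0, 0, 0, 0.574],
    [0.01, 0, 0, 0, 0.574],
    [0.01, 0, 0, 0, 0.574],
    [0, 0, 0, 0, 0.574],
  ],
)

```text
clock: 12.02
ee_pos: [570.4, -25.5, 63.4]
eef_rot: [-180.0, -0.0, 1.0]
force: [-0.1, -0.5, -0.5]
finger_gap: 0.423
```

```bash
python3 prof.py w11
```

```text
[570.4 -25.5  63.4] [-179.99   -0.      1.02] 0.4232918163159397 [-0.1 -0.5 -0.5] 12.025
500 [-0.8  0.1  0.8] 402
510 [-0.6  0.1  1. ] 506
520 [-0.7  0.2  1. ] 524
530 [-0.7  0.2  0.9] 536
540 [-0.6  0.2  1. ] 553
550 [-0.7  0.2  1.1] 317
560 [ 71.5  96.9 114.4] 256
570 [ 63.1 105.3 129.8] 961
580 [ 15.8  80.  127.1] 2351
590 [15.6 63.1 79.7] 1548
600 [15.3 16.1 16.9] 741
610 [15.3 16.1 17. ] 762
620 [15.3 16.2 17. ] 789
630 [15.3 16.1 17. ] 814
640 [15.3 16.1 17. ] 836
650 [15.2 16.1 17. ] 867
660 [15.2 16.2 17.1] 896
670 [15.3 16.1 17.1] 926
680 [15.5 16.7 29.1] 1317
690 [29.3 30.2 31.1] 1154
700 [29.2 30.1 31.1] 260
710 [-0.7  0.3  1.3] 818
```

View pics/w11.png

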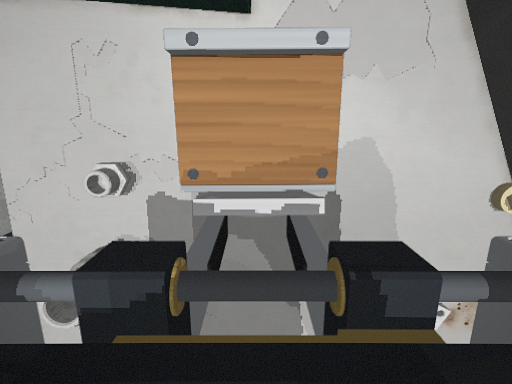

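Request:
apply_moves(
  moves=[
    [0.01, 0, 0, 0, 0.574],
    [0.01, 0, 0, 0, 0.574],
    [0.005, 0, 0, 0, 0.574],
    [0, 0, 0, 0, 0.574],
  ],
)

```text
clock: 12.58
ee_pos: [580.3, -25.3, 63.4]
eef_rot: [-180.0, 0.0, 1.0]
force: [0.3, 0.6, -0.5]
finger_gap: 0.426
```

```bash
python3 prof.py w12
```

```text
[580.3 -25.3  63.4] [-179.99    0.      1.01] 0.42601971362909286 [ 0.3  0.6 -0.5] 12.575
510 [-0.6  0.2  0.9] 404
520 [-0.6  0.2  1. ] 512
530 [-0.5  0.2  1. ] 520
540 [-0.1  0.5  1.3] 42
550 [24.7 25.5 26.2] 519
560 [24.9 25.7 26.5] 624
570 [ 25.7  30.8 104.6] 895
580 [ 29.2  75.1 125.9] 1615
590 [ 29.4  73.6 130.7] 1639
600 [26.2 30.4 32. ] 810
610 [25.9 26.9 30.2] 830
620 [26.1 27.  27.8] 836
630 [15.5 16.5 27. ] 871
640 [15.4 16.2 17. ] 811
650 [15.2 16.2 17.1] 839
660 [15.3 16.2 17.1] 865
670 [15.3 16.2 17.1] 894
680 [15.5 16.6 29.1] 1211
690 [29.4 30.2 31.1] 1112
700 [29. 30. 31.] 303
710 [-0.7  0.3  1.4] 864
```

View pics/w12.png

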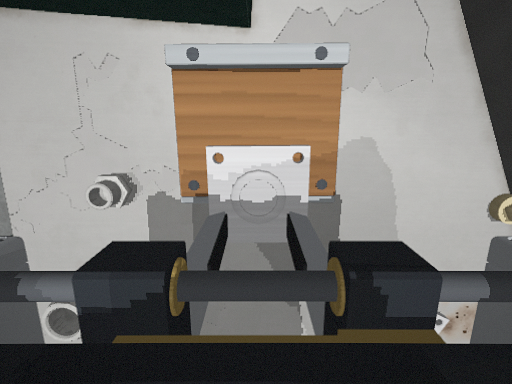

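Request:
apply_moves(
  moves=[
    [-0.045, 0, 0, 0, 0.574],
    [-0.05, 0, 0, 0, 0.574],
    [-0.045, 0, 0, 0, 0.574],
    [0, 0, 0.05, 0, 0.574],
    [0, 0, 0.045, 0, 0.574],
    [0, 0, 0.014, 0, 0.574],
    [0, 0, 0, 0, 0.574],
  ],
)

```text
clock: 13.5
ee_pos: [524.1, -26.1, 19.5]
eef_rot: [-180.0, 0.0, 1.0]
force: [0.1, -0.6, -0.5]
finger_gap: 0.428
```

```bash
cat >> prof.py <<'E'
o=ortho(im,"wrist",Tm,26,520,720,-110,50,3);cv2.imwrite(f"pics/{n}o.png",o)
E
python3 prof.py w13
```

```text
[524.1 -26.1  19.5] [-1.7998e+02  4.0000e-02  1.0300e+00] 0.42761898566560974 [ 0.1 -0.6 -0.5] 13.5
490 [-0.9  0.   0.9] 774
500 [-0.8  0.1  0.8] 716
510 [-0.6  0.3 34.7] 823
520 [-0.4  0.8 69.4] 1263
530 [-0.1 44.9 87.3] 2305
540 [-0.6  0.2  1.1] 509
550 [25.4 26.2 27. ] 1000
560 [25.3 26.1 27. ] 1244
570 [25.7 29.6 31.6] 1301
580 [26.3 30.1 31.4] 1399
590 [26.7 30.1 31.4] 1462
600 [26.  30.2 31.7] 1508
610 [25.4 26.3 29.7] 1533
620 [25.4 26.2 27.1] 1639
630 [15.5 16.6 26.3] 1205
640 [15.3 16.2 17.1] 1595
650 [15.4 16.3 17.3] 1669
660 [15.3 16.1 17. ] 226
```

View pics/w13o.png

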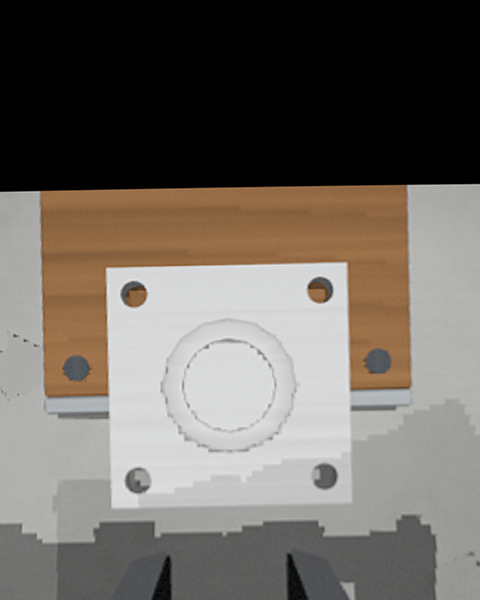

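Request:
apply_moves(
  moves=[
    [0.025, 0, 0, 0, 0.574],
    [0.02, 0, 0, 0, 0.574],
    [0.02, 0, 0, 0, 0.574],
    [0.02, 0, 0, 0, 0.574],
    [0.02, 0, 0, 0, 0.574],
    [0.02, 0, 0, 0, 0.574],
    [0.02, 0, 0, 0, 0.574],
    [0.015, 0, 0, 0, 0.574],
    [0.01, 0, 0, 0, 0.574],
    [0.005, 0, 0, 0, 0.574],
    [0, 0, 0, 0, 0.574],
  ],
)

```text
clock: 14.92
ee_pos: [594.4, -25.1, 19.8]
eef_rot: [-180.0, -0.0, 1.0]
force: [0.0, 0.6, 0.2]
finger_gap: 0.428
```

Request:
apply_moves(
  moves=[
    [0.005, 0, 0, 0, 0.574],
    [0.005, 0, 0, 0, 0.574],
    [0, 0, 0, 0, 0.574],
  ],
)

```text
clock: 15.3
ee_pos: [598.3, -25.1, 19.8]
eef_rot: [-180.0, 0.0, 1.0]
force: [-0.8, -0.0, -0.0]
finger_gap: 0.426
```

Request:
apply_moves(
  moves=[
    [0.005, 0, 0, 0, 0.574],
    [0, 0, 0, 0, 0.574],
  ],
)

```text
clock: 15.55
ee_pos: [598.6, -25.1, 19.6]
eef_rot: [180.0, 0.2, 1.0]
force: [-12.9, -1.2, 8.9]
finger_gap: 0.428
```

Request:
apply_moves(
  moves=[
    [0.0025, 0, 0, 0, 0.574],
    [0, 0, 0, 0, 0.574],
  ],
)

```text
clock: 15.8
ee_pos: [598.6, -25.1, 19.4]
eef_rot: [180.0, 0.3, 1.0]
force: [-18.6, -1.0, 12.8]
finger_gap: 0.428
```

Request:
apply_moves(
  moves=[
    [-0.01, 0, 0, 0, 0.574],
    [-0.03, 0, 0, 0, 0.574],
    [-0.05, 0, 0, 0, 0.574],
    [-0.03, 0, -0.1, 0, 0.574],
    [0.05, 0, -0.12, 0, 0.574],
    [0.05, 0, -0.08, 0, 0.574],
    [0, 0, 0, 0, 0.574],
  ],
)

```text
clock: 16.68
ee_pos: [595.0, -25.1, 142.1]
eef_rot: [180.0, -0.3, 1.0]
force: [-0.1, -0.2, -1.0]
finger_gap: 0.425
```

```bash
python3 prof.py w14; python3 - <<'E'
from h import *
for n in ["top","scene"]:
    im,d=get_image(n); cv2.imwrite(f"pics/{n}14.png",im)
a=cv2.imread("pics/scene14.png")[170:290,180:400]; cv2.imwrite("pics/s14c.png",cv2.resize(a,None,fx=3.6,fy=3.6,interpolation=cv2.INTER_CUBIC))
E
```

```text
[595.  -25.1 142.1] [179.98  -0.27   1.01] 0.4245622943807447 [-0.1 -0.2 -1. ] 16.675
490 [-1.1 -0.1  0.9] 293
500 [-0.8  0.   0.8] 293
510 [-0.7  0.1  0.9] 299
520 [-0.7  0.2  1. ] 320
530 [-0.6  0.1  1.1] 299
540 [-0.7  0.3  1.1] 327
550 [-0.6  0.3  1.2] 330
560 [-0.7  0.1  1.1] 328
570 [-0.6  0.2  1.1] 336
580 [ 15.1  16.3 182.6] 309
590 [ 15.5 149.2 195. ] 867
600 [ 16.3 184.4 211.6] 1768
610 [25.3 26.1 27. ] 429
620 [25.2 26.2 27.4] 429
630 [25.8 30.2 31.6] 447
640 [26.5 30.  31.4] 470
650 [26.4 30.1 31.5] 479
660 [25.5 29.7 31.5] 479
670 [25.2 26.2 27.1] 490
680 [25.2 26.2 27.6] 527
690 [29.3 30.2 31.1] 541
700 [-0.2 29.1 30.7] 294
710 [-0.7  0.6 93.9] 652
```

View pics/w14.png

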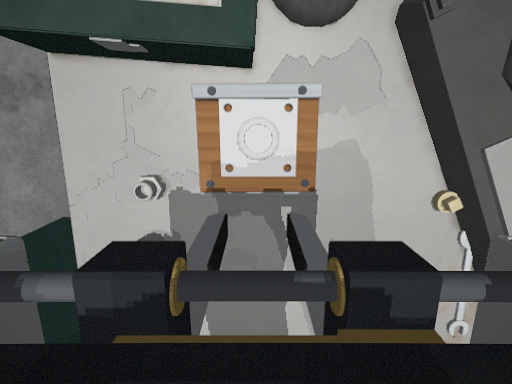

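View pics/w14o.png

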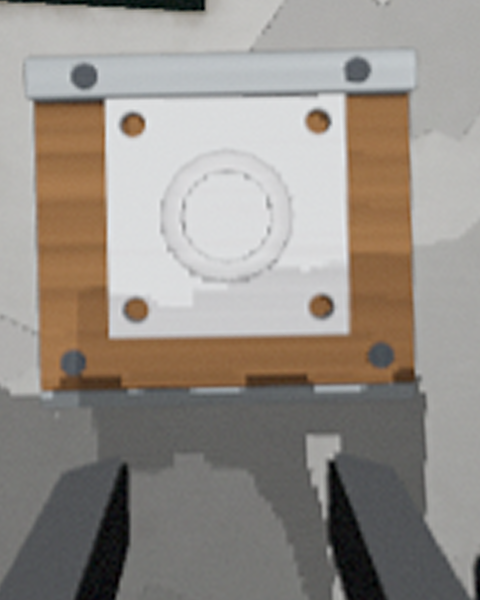

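View pics/s14c.png

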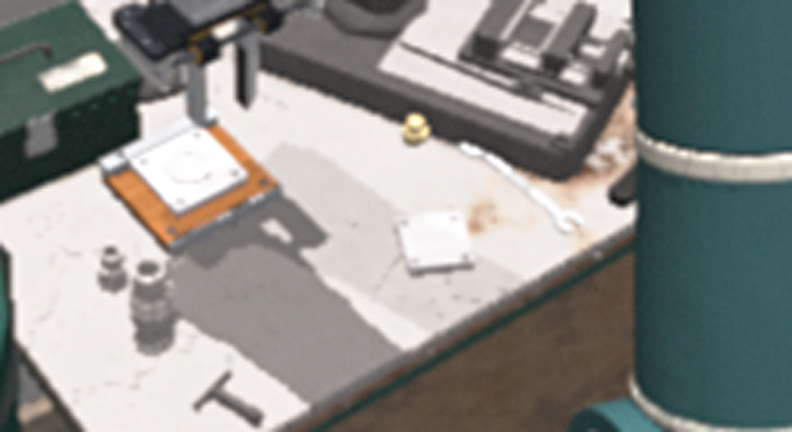

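```bash
python3 -c "
from h import *
print(hand_in())"
```

```text
the job is handed in; nothing more can be done
None
```

The cover is flipped onto the deburring board, spigot up, and lies flush and square against the back stop. I handed the job in at about 17 s of the 61 s allowed.

- **What I did:** I nudged the cover about 18 mm to the left to line it up with the board. I then pushed it with two fingertips against the front edge, tipped its near edge up and over, and pushed it along the board to the stop. It was never gripped or lifted clear. It dropped the last part of the flip under its own weight and settled without bouncing out of place.
- **Contact with the stop:** The push was met by about 18 N, which fits firm contact with the stop. The highest wrist force I read was about 25 N.
- **Last pictures, with the arm backed off:** The plate top is at 26 mm and the spigot at about 30–31 mm, as they should be. I could see no gap between the far edge and the stop. The plate's angle matches the board's, and it sits about 25–27 mm in from either side of the board.
- **Other things on the bench:** All those I could see looked undisturbed. The scraper was mostly hidden behind the arm in the last scene picture, but the arm never went near it after the start.
- **Failed checks:** None failed or disagreed.

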